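# Clear the used cup and pulse the next dose in the pill mill

### The arm

A 7-joint arm with a two-finger parallel gripper is mounted at the origin on the work surface. World frame = base frame: x ahead of the robot, y to its left, z up, the work surface at z = 0. Lengths are in m, angles in rad, forces in N, time in s.
With the tool pointing down it reaches from about 0.4 to 0.9 m from the base axis. Payload 5.6 kg.
Tool frame: the origin (TCP) lies at the very end of the fingers, on their centre line; the grasp point (between the pads) lies 19 mm behind it; z points along the fingers, y is the direction in which the jaws open and shut (so a half turn about z gives the same grasp; the last joint's range is limited). The gripper opens to 92 mm and grips with 3 to 60 N. Pads are 20 mm wide; open, the fingers measure 128 mm over their backs; the gripper's body (75 mm by 189 mm) begins 69 mm behind the grasp point.
Start: joints at [-1.331, 0.468, -0.012, 1.603, 0.006, 1.071, -0.056], TCP at [0.181, 0.624, 0.215] pointing down, gripper open.
Joint ranges: [-2.53, 2.53], [-0.31, 2.02], [-1.57, 1.55], [0.28, 2.44], [-1.29, 4.43], [0.15, 1.84], [-2.92, 2.92]. Speed limits (rad/s): [2.57, 2.57, 3.14, 3.14, 3.14, 3.14, 3.14].

### API

Orientations are given as a 3x3 rotation matrix whose columns are the frame's x, y, z axes.
In Python, from cell import manip gives the robot as it stands.
- The arm moves only by the tool servo_tool, never from a script. Its argument "commands" is a list of rows, each an object with "gripper": the finger opening in cm, from 0 to 9.19; "xyz": the shift along the tool's x, y, z in cm, a list of three; "turn": the turn about the tool's z in degrees. A call has 1 to 20 rows; each row shifts and turns the commanded pose from where the row before left it, along the tool's axes as they then stand; what a row does not reach is not made up. A row lasts 1/10 s, in which the tool goes at most 50 mm and 8.59 degrees, less where a joint would pass 70% of its speed; a pose out of reach is approached as far as the arm can. A call is refused whole if a number of a shift passes 5 or a number of a turn 8.59, either way. A call with a gripper value outside its range is refused whole. The fingers move at their own pace and stop on an object; "newtons" is the grip in N (left out, the last holds). Time passes only in rows, so rows that do not move let the fingers close. It gives the time, the measured TCP pose, the force and the opening at its end, in the units of the state.
- manip.state(): the state, without advancing time (a new reading comes with each control period).
- manip.camera(name): name is "side" or "top" or "wrist"; returns a dict with "img" (400x640x3 uint8, red, green, blue), "fov_y" (degrees; the focal length in pixels is half the picture's height over the tangent of half this angle, whatever the lens; pixels are square), "cx", "cy" (the principal point, pixels), "extrinsics" (4x4, takes a point from camera to world coordinates); the wrist camera has in their place "T_tool_cam" (4x4, takes a point from camera to tool coordinates, whose origin is the TCP and whose axes are the flange's). Camera axes: x right, y up, looking along -z (the intrinsics and any distortion apply to the point x, -y, -z); pixel columns grow to the right and rows downward; lengths in m; the calibration is good to about 2 mm. A picture is of the moment at which its call begins: read the wrist's pose just before it. There is no depth.
- manip.finish_job(): hands the job in, once; it reports no verdict.
The state is a dict: "t": time; "joint_positions": joint angles; "dq": joint speeds; "joint_efforts": joint torques, N m; "position": TCP position; "eef_rot": TCP orientation; "ft_force": force on the tool from outside, world axes, zero at the start; "wrist_torque": the same for the moment, N m; "grip_width": finger opening in m.
Only numpy, scipy, OpenCV 4.12 (cv2) and the standard library are available. Lean on these libraries where they do the work, as an engineer would, in place of code of your own. Each camera call takes 0.05 s, during which the arm holds its last target. There are 200 camera calls.

### The job

First lift the used orange-capped grinding cup out of the pill mill and drop it into the wire waste basket. Then take the fresh blue-capped cup from the bamboo tray, lower it into the mill's bayonet socket until it is fully down, and twist it clockwise only half-way to the lock, to the green pulse mark at 45 degrees, never on into the lock click at the red mark. It springs back if let go, so finish while still gripping the cup and holding it steady at the green mark, and leave the other things on the tray where they stand.

Things in the scene. Friction and masses are not known exactly. Their poses are not given: they have to be found in the camera images.
- used_center (a point): Centre (44 mm above its underside) of the used grinding cup: orange cap, bar and lugs, loose, about 70 g. It starts standing unlocked in the mill's socket and lifts straight up. Same shape and axes as the fresh cup.
- fresh_center (a point): Centre (44 mm above its underside) of the fresh grinding cup: blue cap, bar and lugs, three white tablets inside, loose, about 70 g, 88 mm tall, upright on the tray. z up. Below, a plug of radius 20 mm, 28 mm high (16.5 mm at the very bottom, tapering over 6 mm); above it a clear body of radius 24 mm and a cap of radius 26 mm whose top is 66 mm above the underside.
- fresh_bar (a point): Centre of the finger bar on the fresh cup's cap, 77 mm above the cup's underside: 44 mm long along the cup's x, 16 mm thick along its y, 22 mm high (66 to 88 mm above the underside). Same axes as fresh_center. The used cup has the same bar.
- fresh_lugs (a point): Point on the fresh cup's axis at the middle of its two bayonet lugs, 15 mm above the underside. The lugs stick out along the cup's +x and -x, in line with the finger bar, to 27 mm from the axis; each is 8 mm wide and 6 mm high. A half turn of the cup about z makes no difference.
- socket (a point): Centre of the mill's socket, at the collar's top face 88.5 mm above the table. Aluminium collar with a 44 mm bore and two entry slots 13 mm wide along this point's +x and -x. The bore's floor is 26.5 mm below: a cup fully down has its centre 17.5 mm above this point; with its lugs on the collar instead of in the slots it stands 14.5 mm higher.
- mill: Pill mill: pale round motor base 118 mm across, 88.5 mm high, fixed; origin under its centre, same axes as socket. Marks around its top: dark grey at the slots (its +x, -x), green 45 degrees clockwise of them (pulse), red 90 degrees clockwise (lock). A cup turns clockwise seen from above only.
- switch (a joint): Hidden spring-returned ring, rad: 0 at rest, grows as the cup is twisted clockwise. The lugs meet it after about 0.1 rad (0 to 0.2) of twist, so it reads about 0.1 less than the cup's angle: 0.69 at the green mark. It pushes back with 0.03 N m at 0, 0.05 N m at the green mark. From about 0.94 the lugs ride onto the sprung lock catch (up to 0.25 N m), click over it at about 1.4 and stay locked.
- basket: rectangular wire waste basket, loose, 0.5 kg, 170 mm along its x, 140 mm along its y, 85 mm high; origin at the centre of its underside, floor 4 mm thick, wires 4 mm thick, open on top.
- tray: bamboo slat tray, fixed, 300 mm along its x, 220 mm along its y, 12 mm high; origin at the centre of its underside. The fresh cup stands in the half towards its -x.
- organizer: pale grey seven-lid pill organizer on the tray, 36 x 154 x 25 mm, long along its y; origin at the centre of its underside. Leave it.
- tumbler: glass tumbler on the tray, 70 mm across, 95 mm high; origin at the centre of its underside. Leave it.
- bottle: amber plastic pill bottle with white twist cap on the tray, 39 mm across, 72 mm high; origin at the centre of its underside. Leave it.
- clip: aluminium clothespeg-style spring clip lying on the tray, 70 x 15 x 10 mm; origin at the centre of its underside. Leave it.
There are look-alikes about, which are no part of the job. Of the things that look like the part that bears fresh_center, the smaller one is meant. What is shaped like the basket but pink is not meant.

How it is judged:
On the way, in this order (a step that is already met when the one before it is completed fails the run):
1. the used cup lies in the waste basket, let go (x of used_center in the frame of basket between -0.08 and 0.08 m and y of used_center in the frame of basket between -0.065 and 0.065 m and z of used_center in the frame of basket below 0.085 m and contact force between used and the fingers below 0.1 N), for 0.2 s.
2. the fresh cup is fully down in the socket, not yet twisted (horizontal distance between fresh_center and socket below 0.005 m and z of fresh_center in the frame of socket below 0.021 m and angle between fresh_center's own z axis and vertical below 0.12 rad and value of joint switch below 0.45 rad), for 0.1 s.
At the end, for the whole second after the job is handed in: Fresh cup fully down in the socket (3.5 mm of its floor, 5 mm of centre, 0.12 rad of upright), switch ring at 0.50 to 0.87 rad (about 45 degrees of twist, give or take 10) and still, the fingers holding the cup (over 2 N); used cup at rest in the basket (value of joint switch between 0.5 and 0.87 rad and velocity of joint switch between -0.15 and 0.15 rad/s and horizontal distance between fresh_center and socket below 0.005 m and z of fresh_center in the frame of socket below 0.021 m and angle between fresh_center's own z axis and vertical below 0.12 rad and contact force between fresh and the fingers above 2 N and x of used_center in the frame of basket between -0.08 and 0.08 m and y of used_center in the frame of basket between -0.065 and 0.065 m and z of used_center in the frame of basket below 0.085 m and linear speed of used below 0.05 m/s); the arm keeps its last pose, push and grip.
It fails at once if the cup was twisted on over the lock catch (switch ring past 1.25 rad) (value of joint switch above 1.25 rad).
It fails at once if the organizer, tumbler, bottle or clip was moved by more than 25 mm, or the tumbler or bottle tipped (distance of any of organizer, tumbler, bottle, clip from where it was at the start of the episode above 0.025 m or angle between any of tumbler, bottle's own z axis and vertical above 0.5 rad).
It also fails if it takes over 61 s, if anything falls off the work surface, if the arm or the gripper's body presses on something with over 40 N, if the wrist force passes 120 N, or if a joint passes its speed limit or range.

## Working session

There is one attempt and no reset: what is moved stays moved. The work goes in short steps, Python scripts to look and compute and a tool call to move; the robot and the scene stay as the last step left them, time stands still between calls to the robot, and variables do not carry over. Pictures are saved under pics/ and viewed, about 8 in all and at most 12, crops included, and the job is handed in when it is done.

Besides the shell and the picture viewer there is one more tool, called after "Call:" as name(argument=value, ...) on one line, values as JSON. servo_tool: Moves the arm, as the interface text tells. Its arguments: {"type":"object","properties":{"commands":{"type":"array"},"newtons":{"type":"number"}},"required":["commands"]}

```bash
ls; mkdir -p pics; cat > h.py <<'E'
import numpy as np, cv2
from cell import manip
def grab(n):
    s=manip.state(); c=manip.camera(n)
    if n=='wrist':
        T=np.eye(4);T[:3,:3]=s['eef_rot'];T[:3,3]=s['position'];E=T@np.array(c['T_tool_cam'])
    else: E=np.array(c['extrinsics'])
    c['E']=E; c['f']=200/np.tan(np.radians(c['fov_y'])/2); return c
def ray(c,u,v):
    d=np.array([(u-c['cx'])/c['f'],-(v-c['cy'])/c['f'],-1.]); return c['E'][:3,3],c['E'][:3,:3]@d
def onz(c,u,v,z):
    o,d=ray(c,u,v); return o+d*(z-o[2])/d[2]
def proj(c,p):
    q=np.linalg.inv(c['E'])@np.append(p,1); return c['cx']+c['f']*q[0]/-q[2], c['cy']+c['f']*q[1]/q[2]
def save(n,c): cv2.imwrite(f'pics/{n}.png',c['img'][...,::-1] if isinstance(c,dict) else c[...,::-1])
E
python3 - <<'E'
from h import *
for n in ['side','top','wrist']:
    c=grab(n); save(n+'0',c); print(n,c['f'],c['cx'],c['cy'],c['E'].round(3).tolist(),[k for k in c])
a=cv2.imread('pics/top0.png');b=cv2.imread('pics/side0.png')
E
```

```text
pics
side 475.56542083381663 311.15042878352915 194.41530650144114 [[0.992, 0.06, -0.108, 0.397], [-0.122, 0.627, -0.77, -0.909], [0.022, 0.777, 0.629, 0.899], [0.0, 0.0, 0.0, 1.0]] ['img', 'fov_y', 'cx', 'cy', 'extrinsics', 'E', 'f']
top 491.3136116664283 309.06659145499106 195.2505099509347 [[0.008, 0.994, -0.112, 0.373], [-1.0, 0.011, 0.023, 0.064], [0.024, 0.112, 0.993, 1.442], [0.0, 0.0, 0.0, 1.0]] ['img', 'fov_y', 'cx', 'cy', 'extrinsics', 'E', 'f']
wrist 320.2236897705435 325.4275826747301 199.57180720424898 [[0.278, -0.92, -0.276, 0.103], [0.961, 0.266, 0.081, 0.648], [-0.001, -0.288, 0.958, 0.385], [0.0, 0.0, 0.0, 1.0]] ['img', 'fov_y', 'cx', 'cy', 'T_tool_cam', 'E', 'f']
```

View pics/top0.png

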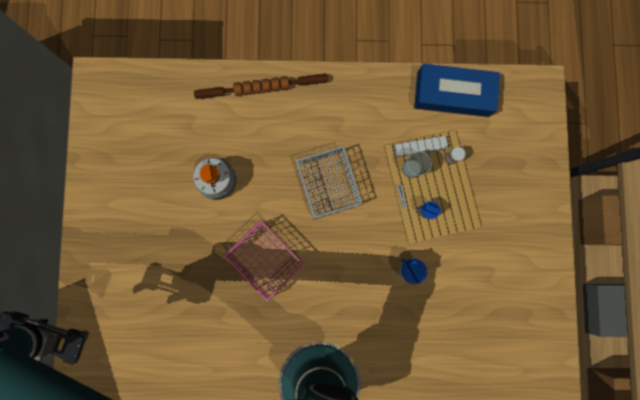

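View pics/side0.png

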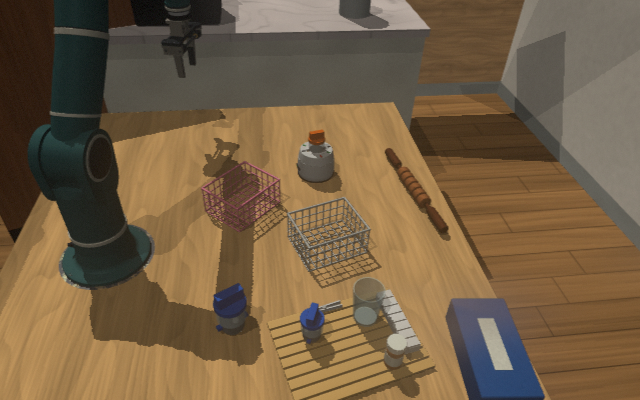

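```bash
python3 - <<'E'
from h import *
t=grab('top');s=grab('side')
def crop(c,x,y,w=70,k=5): return cv2.resize(c['img'][y:y+w,x:x+w],None,fx=k,fy=k,interpolation=cv2.INTER_CUBIC)
save('crops',np.vstack([np.hstack([crop(t,180,143,60),crop(t,396,180,60)]),np.hstack([crop(s,287,125,60),crop(s,285,295,60)])]))
for n,c in (('t',t),('s',s)):
    h=cv2.cvtColor(c['img'],cv2.COLOR_RGB2HSV)
    for col,lo,hi in (('orange',(5,190,120),(14,255,255)),('blue',(105,150,40),(125,255,255))):
        m=cv2.inRange(h,lo,hi); k,l,st,ce=cv2.connectedComponentsWithStats(m)
        for i in range(1,k):
            if 30<st[i,4]<1000: print(n,col,st[i],ce[i].round(1))
for nm,u,v,z in (('mill',214,178,.0885),('usedbar',209,173,.15),('freshcap',431,210,.085),('basketc',330,181,.085),('pill',458,154,.084)):
    print(nm,onz(t,u,v,z).round(3))
E
```

```text
t orange [201 165  11  18 142] [205.9 173.4]
t blue [422 202  19  16 230] [430.3 209.6]
t blue [402 259  24  24 467] [413.7 270.7]
s orange [310 130  14   4  35] [316.4 131.6]
s blue [495 369  48  28 538] [519.8 386.5]
mill [0.571 0.296 0.089]
usedbar [0.575 0.299 0.15 ]
freshcap [ 0.488 -0.308  0.085]
basketc [ 0.567 -0.026  0.085]
pill [ 0.648 -0.388  0.084]
```

View pics/crops.png

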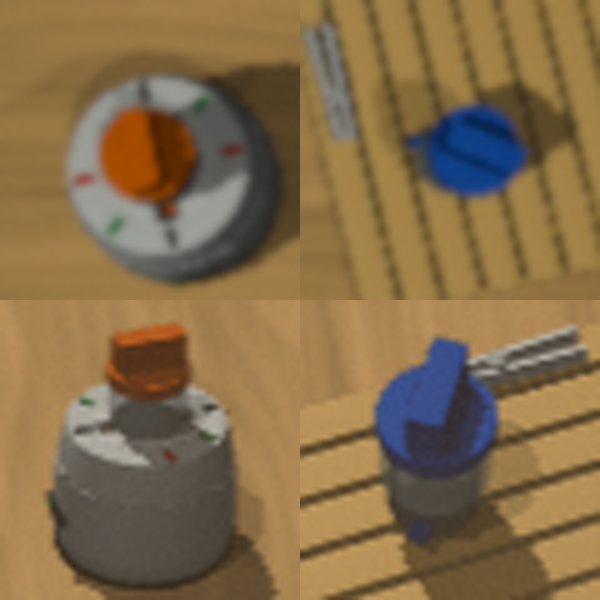

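```bash
cat >> h.py <<'E'
def plan(x,y,z,axis=None):
    """world target TCP; axis: desired world angle (deg) of tool x, mod 180"""
    s=manip.state();R=np.array(s['eef_rot']);p=np.array(s['position'])
    print('t',round(s['t'],2),'pos',p.round(4),'grip',round(s['grip_width'],4),'F',np.round(s['ft_force'],1),'Tz',np.round(s['wrist_torque'],2),'q7',round(s['joint_positions'][6],3))
    yaw=np.degrees(np.arctan2(R[1,0],R[0,0]));print('toolx yaw',yaw.round(2),'tilt z',R[:,2].round(3))
    print('shift tool cm',(R.T@(np.array([x,y,z])-p)*100).round(2))
    if axis is not None: d=(yaw-axis+90)%180-90; print('turn deg',d.round(2))
E
python3 - <<'E'
from h import *
plan(.571,.297,.26,10.5)
t=grab('top')
for u,v in ((209,161.4),(214.4,190.6)): print(onz(t,u,v,.0885))
E
```

```text
t 0.25 pos [0.1814 0.6239 0.2141] grip 0.0921 F [-0.   0.3  0.3] Tz [-0.02 -0.01 -0.02] q7 -0.056
toolx yaw 163.79 tilt z [-0.    -0.001 -1.   ]
shift tool cm [-46.54 -20.52  -4.56]
turn deg -26.71
[0.61736176 0.31152543 0.0885    ]
[0.53576179 0.2941774  0.0885    ]
```

Call:
servo_tool(commands=[{"gripper": 9,"xyz": [-3,-1.3,-0.38],"turn": 0},{"gripper": 9,"xyz": [-3,-1.3,-0.38],"turn": 0},{"gripper": 9,"xyz": [-3,-1.3,-0.38],"turn": 0},{"gripper": 9,"xyz": [-3,-1.3,-0.38],"turn": 0},{"gripper": 9,"xyz": [-3,-1.3,-0.38],"turn": 0},{"gripper": 9,"xyz": [-3,-1.3,-0.38],"turn": 0},{"gripper": 9,"xyz": [-3,-1.3,-0.38],"turn": 0},{"gripper": 9,"xyz": [-3,-1.3,-0.38],"turn": 0},{"gripper": 9,"xyz": [-3,-1.3,-0.38],"turn": 0},{"gripper": 9,"xyz": [-3,-1.3,-0.38],"turn": 0},{"gripper": 9,"xyz": [-3,-1.3,-0.38],"turn": 0},{"gripper": 9,"xyz": [-3,-1.3,-0.38],"turn": 0},{"gripper": 9,"xyz": [-3,-1.3,0],"turn": 0},{"gripper": 9,"xyz": [-3,-1.3,0],"turn": 0},{"gripper": 9,"xyz": [-3,-1.3,0],"turn": 0},{"gripper": 9,"xyz": [-1.5,-0.6,0],"turn": -7},{"gripper": 9,"xyz": [0,0,0],"turn": -7},{"gripper": 9,"xyz": [0,0,0],"turn": -7},{"gripper": 9,"xyz": [0,0,0],"turn": -5},{"gripper": 9,"xyz": [0,0,0],"turn": 0}])

```text
t: 2.3
position: [0.5719, 0.3012, 0.2601]
eef_rot: [[-0.985, -0.17, -0.0], [-0.17, 0.985, 0.0], [0.0, 0.0, -1.0]]
ft_force: [-0.2, 0.4, -0.0]
grip_width: 0.0902
```

```bash
python3 - <<'E'
from h import *
plan(.575,.300,.26,12)
c=grab('wrist');save('w1',c)
print(proj(c,[.575,.3,.15]),proj(c,[.575,.3,.0885]))
E
```

```text
t 2.3 pos [0.5719 0.3012 0.2601] grip 0.0902 F [-0.2  0.4 -0. ] Tz [ 0.04  0.02 -0.02] q7 1.232
toolx yaw -170.21 tilt z [-0.  0. -1.]
shift tool cm [-0.29 -0.17  0.01]
turn deg -2.21
(np.float64(322.1288985601075), np.float64(198.8656241660805)) (np.float64(322.6533210653381), np.float64(182.94313757929876))
```

View pics/w1.png

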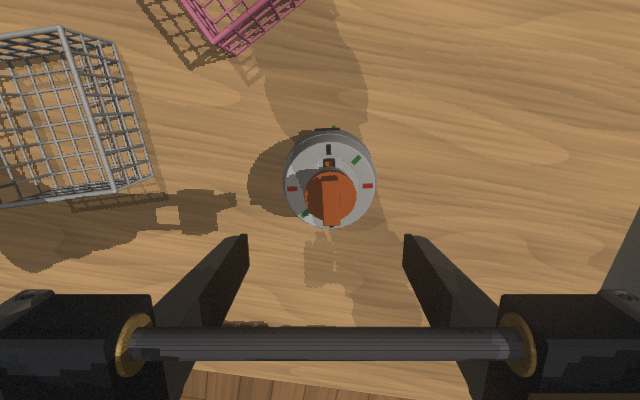

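```bash
python3 - <<'E'
from h import *
c=grab('wrist');im=c['img'];h=cv2.cvtColor(im,cv2.COLOR_RGB2HSV)
P={}
def comps(n,lo,hi,z,box=(275,120,385,240)):
    m=cv2.inRange(h,lo,hi);M=np.zeros_like(m);x0,y0,x1,y1=box;M[y0:y1,x0:x1]=m[y0:y1,x0:x1]
    k,l,st,ce=cv2.connectedComponentsWithStats(M)
    for i in range(1,k):
        if st[i,4]>8: print(n,st[i],ce[i].round(1),onz(c,*ce[i],z).round(4))
comps('red',(165,90,60),(180,255,255),.0885)
comps('red2',(0,120,60),(3,255,255),.0885)
comps('green',(40,80,40),(85,255,255),.0885)
comps('dark',(0,0,0),(180,255,60),.0885)
comps('orange',(4,150,60),(14,255,255),.13)
print(cv2.resize(h[170:232:4,300:362:4,2],None,fx=1,fy=1)); save('w1c',cv2.resize(im[120:240,270:390],None,fx=5,fy=5,interpolation=cv2.INTER_CUBIC))
E
```

```text
red2 [363 184  10   4  40] [367.5 185.5] [0.5694 0.3493 0.0885]
red2 [287 187  10   4  31] [292.1 188.4] [0.5868 0.2677 0.0885]
green [352 155   9  10  38] [355.7 159.5] [0.5433 0.3309 0.0885]
green [301 210   8   8  32] [304.5 213.5] [0.6136 0.2857 0.0885]
dark [315 128  24   3  47] [326.7 129. ] [0.5168 0.2946 0.0885]
dark [326 145   5  10  33] [327.8 149. ] [0.5373 0.2992 0.0885]
dark [323 159  12   8  43] [328.5 161.7] [0.5506 0.3023 0.0885]
orange [325 161   7   5  28] [327.6 163.2] [0.545 0.3   0.13 ]
orange [ 305  170   51   56 2035] [330.5 196.8] [0.5774 0.3086 0.13  ]
[[ 84  83  80  81  78  66  66  73  77  79  91 147 148 149 143 144]
 [ 79  78  80  75  66 143 150 147 148 149 152  97 157 148 146 143]
 [ 78  79  81  93  77 144  76  76  75  75 149 151 127 150 148 144]
 [ 78  79  68  79  79  81 145 147 146 150 148 149 147 120 153 143]
 [ 78  81  78  80  78  80 146 146 149 149 148 149 150 149 147 144]
 [ 99  79  79  78  80  79 146 148 149 148 149 150 148 149 151 142]
 [100  90  77  78  80  78 145 146 148 148 148 149 148 149 142 143]
 [102  95  78  76  80  79 147 147 149 150 147 146 149 149 139 142]
 [103 101 140  80  80  81 147 149 145 150 148 147 148 148 141 142]
 [101 103  78  80  80  79 145 148 147 148 146 148 146 147 141 146]
 [100  88  56  80  80  80 149 148 147 148 148 147 147 142 142 143]
 [161  67 104  99  81  82 149 146 145 149 148 148 146 144 143 143]
 [126 164 167 165 140  81 142 148 149 150 131 142 143 143 144 126]
 [169 159 163 168 142 142 131 147 149 149 120 143 141 142 128 128]
 [168 170 170 168 125 142 139 137  54 144 143 133 128 126 131 132]
 [159 164 167 166 168 167 170 166 142 142 134 140 131 131 129 132]]
```

View pics/w1c.png

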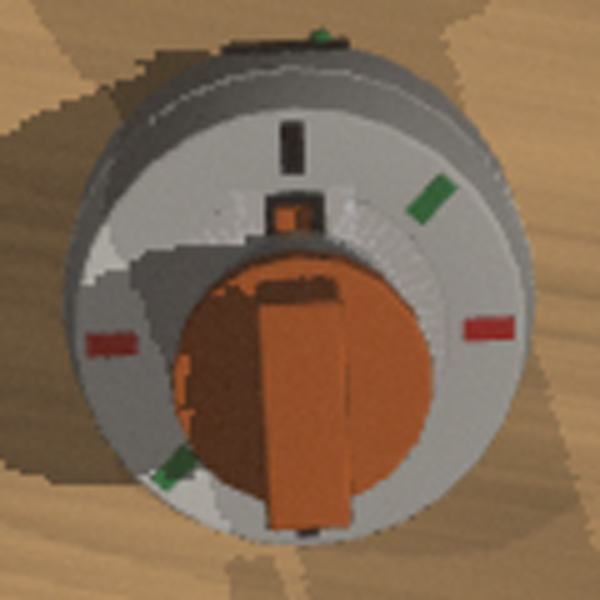

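```bash
python3 - <<'E'
from h import *
c=grab('wrist')
f=lambda x,y,z: onz(c,(x+.5)/5-.5+270,(y+.5)/5-.5+120,z)
a,b=f(302,300,.15),f(309.5,526,.15);m=(a+b)/2
print(m, np.linalg.norm(a-b), np.degrees(np.arctan2(*(b-a)[1::-1])))
plan(*m[:2],.2,12)
t=grab('top')
# top-view marks check and basket
for p in ([.578,.3085,.0885],):print(proj(t,p))
hs=cv2.cvtColor(t['img'],cv2.COLOR_RGB2HSV)
m=cv2.inRange(hs[130:230,285:385],(0,0,95),(180,70,255));m=cv2.morphologyEx(m,cv2.MORPH_CLOSE,np.ones((3,3)))
save('bm',cv2.cvtColor(cv2.resize(np.hstack([m,cv2.cvtColor(t['img'][130:230,285:385],cv2.COLOR_RGB2GRAY)]),None,fx=4,fy=4),cv2.COLOR_GRAY2RGB))
E
```

```text
[0.57723896 0.30847925 0.15      ] 0.043631536405989 11.807330107255137
t 2.45 pos [0.5718 0.3013 0.2602] grip 0.0902 F [-0.3  0.1  0.3] Tz [ 0.04  0.02 -0.01] q7 1.231
toolx yaw -170.32 tilt z [-0. -0. -1.]
shift tool cm [-0.66  0.61  6.02]
turn deg -2.32
(np.float64(209.66007006873167), np.float64(175.41633693562068))
```

View pics/bm.png

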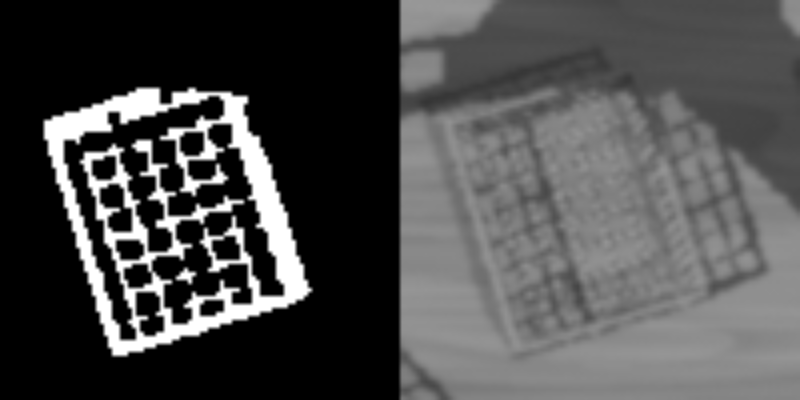

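Call:
servo_tool(commands=[{"gripper": 7,"xyz": [-0.65,0.6,1],"turn": 0},{"gripper": 6,"xyz": [0,0,2.5],"turn": -2.3},{"gripper": 5,"xyz": [0,0,2.5],"turn": 0},{"gripper": 5,"xyz": [0,0,2],"turn": 0},{"gripper": 4,"xyz": [0,0,1],"turn": 0},{"gripper": 3.5,"xyz": [0,0,0],"turn": 0},{"gripper": 3.5,"xyz": [0,0,0],"turn": 0},{"gripper": 3.5,"xyz": [0,0,0],"turn": 0},{"gripper": 3.5,"xyz": [0,0,0],"turn": 0}])

```text
t: 3.4
position: [0.5778, 0.3087, 0.1714]
eef_rot: [[-0.978, -0.209, 0.002], [-0.209, 0.978, 0.001], [-0.002, 0.001, -1.0]]
ft_force: [0.1, 0.4, -0.2]
grip_width: 0.0353
```

```bash
python3 - <<'E'
from h import *
plan(.5775,.3085,.132,12)
c=grab('wrist');save('w2',c['img'][120:400,190:450])
s=manip.state()
for p in ([.5775,.3085,.15],s['position']): print(proj(c,np.array(p)))
t=grab('top'); print(onz(t,329.5,184,.085))
E
```

```text
t 3.4 pos [0.5778 0.3087 0.1714] grip 0.0353 F [ 0.1  0.4 -0.2] Tz [ 0.02 -0.02 -0.  ] q7 1.269
toolx yaw -167.91 tilt z [ 0.002  0.001 -1.   ]
shift tool cm [ 0.05 -0.02  3.94]
turn deg 0.09
(np.float64(323.2521874875842), np.float64(232.84881308161107))
(np.float64(323.2900846279122), np.float64(247.33582699896095))
[ 0.55820483 -0.0243556   0.085     ]
```

View pics/w2.png

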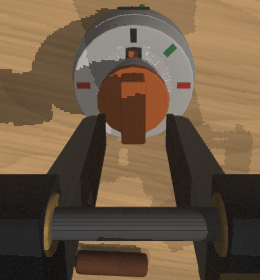

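Call:
servo_tool(commands=[{"gripper": 3.5,"xyz": [0,0,1.5],"turn": 0},{"gripper": 3.5,"xyz": [0,0,1.4],"turn": 0},{"gripper": 3.5,"xyz": [0,0,1],"turn": 0},{"gripper": 3.5,"xyz": [0,0,0],"turn": 0},{"gripper": 1.0,"xyz": [0,0,0],"turn": 0},{"gripper": 1.0,"xyz": [0,0,0],"turn": 0},{"gripper": 1.0,"xyz": [0,0,0],"turn": 0},{"gripper": 1.0,"xyz": [0,0,0],"turn": 0},{"gripper": 1.0,"xyz": [0,0,0],"turn": 0}], newtons=20)

```text
t: 4.4
position: [0.5771, 0.3084, 0.1311]
eef_rot: [[-0.978, -0.21, -0.0], [-0.21, 0.978, -0.0], [0.0, 0.0, -1.0]]
ft_force: [-0.1, 0.1, -0.1]
grip_width: 0.0164
```

```bash
python3 - <<'E'
from h import *
plan(.5582,-.0244,.21,16)
E
```

```text
t 4.4 pos [0.5771 0.3084 0.1311] grip 0.0164 F [-0.1  0.1 -0.1] Tz [-0.    0.    0.02] q7 1.271
toolx yaw -167.91 tilt z [-0. -0. -1.]
shift tool cm [  8.83 -32.14  -7.89]
turn deg -3.91
```

Call:
servo_tool(commands=[{"gripper": 1,"xyz": [0,0,-0.7],"turn": 0},{"gripper": 1,"xyz": [0,0,-1.2],"turn": 0},{"gripper": 1,"xyz": [0,0,-2],"turn": 0},{"gripper": 1,"xyz": [0,0,-2],"turn": 0},{"gripper": 1,"xyz": [0,0,-2],"turn": 0},{"gripper": 1,"xyz": [0.9,-3.2,0],"turn": 0},{"gripper": 1,"xyz": [0.9,-3.2,0],"turn": 0},{"gripper": 1,"xyz": [0.9,-3.2,0],"turn": 0},{"gripper": 1,"xyz": [0.9,-3.2,0],"turn": 0},{"gripper": 1,"xyz": [0.9,-3.2,0],"turn": 0},{"gripper": 1,"xyz": [0.9,-3.2,0],"turn": 0},{"gripper": 1,"xyz": [0.9,-3.2,0],"turn": 0},{"gripper": 1,"xyz": [0.9,-3.2,0],"turn": 0},{"gripper": 1,"xyz": [0.9,-3.2,0],"turn": 0},{"gripper": 1,"xyz": [0.7,-3.2,0],"turn": 0},{"gripper": 1,"xyz": [0,0,0],"turn": -4},{"gripper": 1,"xyz": [0,0,0],"turn": 0}])

```text
t: 6.1
position: [0.5586, -0.024, 0.2115]
eef_rot: [[-0.961, -0.275, 0.002], [-0.275, 0.961, 0.0], [-0.002, -0.0, -1.0]]
ft_force: [0.6, 0.3, -0.2]
grip_width: 0.016
```

```bash
python3 - <<'E'
from h import *
plan(.5582,-.0244,.1,16)
c=grab('wrist');s=grab('side')
save('w3',np.hstack([c['img'],s['img'][100:300,220:420].repeat(2,0).repeat(2,1)])[::,::][:, :1040][:, 240:1040] )
E
```

```text
t 6.1 pos [ 0.5586 -0.024   0.2115] grip 0.016 F [ 0.6  0.3 -0.2] Tz [0.1  0.02 0.  ] q7 1.886
toolx yaw -164.02 tilt z [ 0.002  0.    -1.   ]
shift tool cm [ 0.07 -0.02 11.15]
turn deg -0.02
```

View pics/w3.png

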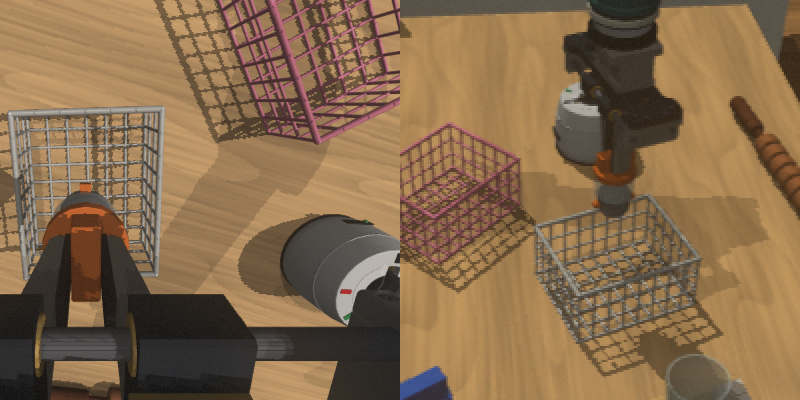

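```bash
python3 - <<'E'
from h import *
c=grab('wrist')
P=np.array([onz(c,u,v,.085) for u,v in ((252,113),(401,108),(395,275),(265,277))])
print(P.round(3),P.mean(0).round(3)); plan(*P.mean(0)[:2],.095)
E
```

```text
[[ 0.507 -0.104  0.085]
 [ 0.466  0.023  0.085]
 [ 0.625  0.074  0.085]
 [ 0.665 -0.056  0.085]] [ 0.566 -0.016  0.085]
t 6.25 pos [ 0.5585 -0.0219  0.2108] grip 0.0157 F [-0.4  0.8 -2.1] Tz [ 0.06  0.01 -0.05] q7 1.884
toolx yaw -163.9 tilt z [ 0.001  0.001 -1.   ]
shift tool cm [-0.87  0.37 11.58]
```

Call:
servo_tool(commands=[{"gripper": 1,"xyz": [-0.6,0.2,2],"turn": 0},{"gripper": 1,"xyz": [0,0,2.5],"turn": 0},{"gripper": 1,"xyz": [0,0,2.5],"turn": 0},{"gripper": 1,"xyz": [0,0,2.5],"turn": 0},{"gripper": 1,"xyz": [0,0,2.5],"turn": 0},{"gripper": 1,"xyz": [0,0,0.5],"turn": 0},{"gripper": 1,"xyz": [0,0,0],"turn": 0},{"gripper": 4,"xyz": [0,0,0],"turn": 0},{"gripper": 4,"xyz": [0,0,0],"turn": 0},{"gripper": 4,"xyz": [0,0,0],"turn": 0},{"gripper": 4,"xyz": [0,0,0],"turn": 0},{"gripper": 4,"xyz": [0,0,-1.5],"turn": 0},{"gripper": 4,"xyz": [0,0,-3],"turn": 0},{"gripper": 4,"xyz": [0,0,-4],"turn": 0},{"gripper": 4,"xyz": [0,0,-5],"turn": 0},{"gripper": 4,"xyz": [0,0,-3],"turn": 0}])

```text
t: 7.85
position: [0.5647, -0.0196, 0.2553]
eef_rot: [[-0.961, -0.277, 0.006], [-0.277, 0.961, 0.0], [-0.006, -0.001, -1.0]]
ft_force: [1.3, 0.0, -0.4]
grip_width: 0.0402
```

```bash
python3 - <<'E'
from h import *
t=grab('top');s=grab('side');w=grab('wrist')
h=cv2.cvtColor(w['img'],cv2.COLOR_RGB2HSV)
print('orange wrist',np.argwhere(cv2.inRange(h,(4,150,50),(14,255,255))[:300]).mean(0))
save('x4',np.vstack([np.hstack([w['img'][40:340,220:440],s['img'][130:330,260:400].repeat(1,0).repeat(1,1)[:, :].repeat(1,0) if 0 else cv2.resize(s['img'][180:280,270:380],(330,300))])]))
# tray cup
hs=cv2.cvtColor(s['img'],cv2.COLOR_RGB2HSV)
ht=cv2.cvtColor(t['img'],cv2.COLOR_RGB2HSV)
m=cv2.inRange(ht,(105,150,40),(125,255,255));k,l,st,ce=cv2.connectedComponentsWithStats(m)
for i in range(1,k):
    if 30<st[i,4]<1000: print(st[i],ce[i].round(1),onz(t,*ce[i],.09).round(4))
plan(.49,-.305,.26)
E
```

```text
orange wrist [170.05885363 274.34390993]
[422 202  19  16 229] [430.3 209.6] [ 0.4889 -0.3045  0.09  ]
[402 259  24  24 473] [413.3 270.4] [ 0.3214 -0.2545  0.09  ]
t 8.0 pos [ 0.5648 -0.0195  0.2538] grip 0.04 F [ 0.2  0.1 -0.5] Tz [ 0.03  0.03 -0.04] q7 1.874
toolx yaw -163.92 tilt z [ 0.006  0.001 -1.   ]
shift tool cm [ 15.09 -25.37  -0.68]
```

View pics/x4.png

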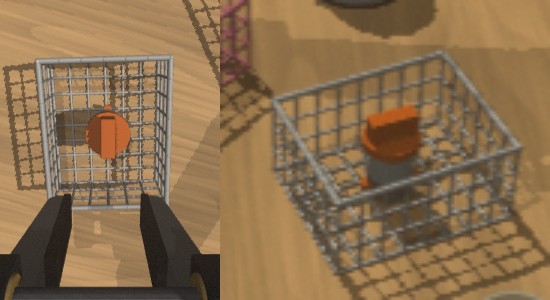

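Call:
servo_tool(commands=[{"gripper": 5,"xyz": [1.7,-2.8,0],"turn": 0},{"gripper": 5,"xyz": [1.7,-2.8,0],"turn": 0},{"gripper": 5,"xyz": [1.7,-2.8,0],"turn": 0},{"gripper": 5,"xyz": [1.7,-2.8,0],"turn": 0},{"gripper": 5,"xyz": [1.7,-2.8,0],"turn": 0},{"gripper": 5,"xyz": [1.7,-2.8,0],"turn": 0},{"gripper": 5,"xyz": [1.7,-2.8,0],"turn": 0},{"gripper": 5,"xyz": [1.7,-2.8,0],"turn": 0},{"gripper": 5,"xyz": [1.5,-3,0],"turn": 0},{"gripper": 5,"xyz": [0,0,0],"turn": -8},{"gripper": 5,"xyz": [0,0,0],"turn": -8},{"gripper": 5,"xyz": [0,0,0],"turn": -8},{"gripper": 5,"xyz": [0,0,0],"turn": -8},{"gripper": 5,"xyz": [0,0,0],"turn": -8},{"gripper": 5,"xyz": [0,0,0],"turn": 0},{"gripper": 5,"xyz": [0,0,0],"turn": 0}])

```text
t: 9.6
position: [0.4858, -0.3065, 0.2454]
eef_rot: [[-0.618, -0.786, -0.011], [-0.786, 0.618, 0.003], [0.004, 0.011, -1.0]]
ft_force: [-0.3, -0.5, 0.1]
grip_width: 0.0501
```

```bash
python3 - <<'E'
from h import *
plan(.489,-.3045,.2,57)
c=grab('wrist'); p=proj(c,np.array([.489,-.3045,.1]));print(p)
u,v=int(p[0]),int(p[1]);x0,y0=u-60,v-50
save('w5',np.ascontiguousarray(cv2.resize(c['img'][y0:y0+110,x0:x0+120],None,fx=5,fy=5,interpolation=cv2.INTER_CUBIC)));print(x0,y0)
E
```

```text
t 9.6 pos [ 0.4858 -0.3065  0.2454] grip 0.0501 F [-0.3 -0.5  0.1] Tz [-0.02  0.04 -0.03] q7 2.92
toolx yaw -128.2 tilt z [-0.011  0.003 -1.   ]
shift tool cm [-0.38 -0.18  4.53]
turn deg -5.2
(np.float64(321.93249611285313), np.float64(189.62325837848255))
261 139
```

View pics/w5.png

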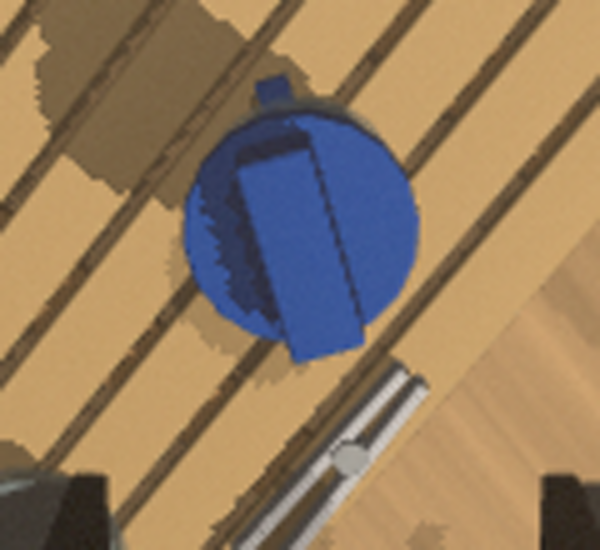

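```bash
python3 - <<'E'
from h import *
c=grab('wrist')
f=lambda x,y,z: onz(c,(x+.5)/5-.5+261,(y+.5)/5-.5+139,z)
a,b=f(271.5,159,.1),f(331,352.5,.1);m=(a+b)/2;ax=np.degrees(np.arctan2(*(b-a)[1::-1]))
print(m, np.linalg.norm(a-b), ax, np.linalg.norm(f(238,170,.1)-f(305,148,.1)))
plan(*m[:2],.2,ax)
E
```

```text
[ 0.49042048 -0.30479132  0.1       ] 0.0427585880698582 68.23528844120231 0.014250989560893943
t 9.7 pos [ 0.4865 -0.3059  0.2458] grip 0.05 F [0.5 0.5 0.2] Tz [ 0.09  0.06 -0.03] q7 2.92
toolx yaw -128.09 tilt z [-0.011  0.001 -1.   ]
shift tool cm [-0.35 -0.28  4.57]
turn deg -16.32
```

Call:
servo_tool(commands=[{"gripper": 5,"xyz": [0,0,0],"turn": 8.1},{"gripper": 5,"xyz": [0,0,0],"turn": 8.1},{"gripper": 5,"xyz": [0,0,0],"turn": 8.1},{"gripper": 5,"xyz": [0,0,0],"turn": 8.1},{"gripper": 5,"xyz": [0,0,0],"turn": 8.1},{"gripper": 5,"xyz": [0,0,0],"turn": 8.1},{"gripper": 5,"xyz": [0,0,0],"turn": 8.1},{"gripper": 5,"xyz": [0,0,0],"turn": 8.1},{"gripper": 5,"xyz": [0,0,0],"turn": 8.1},{"gripper": 5,"xyz": [0,0,0],"turn": 8.1},{"gripper": 5,"xyz": [0,0,0],"turn": 8.1},{"gripper": 5,"xyz": [0,0,0],"turn": 8.1},{"gripper": 5,"xyz": [0,0,0],"turn": 8.1},{"gripper": 5,"xyz": [0,0,0],"turn": 8.1},{"gripper": 5,"xyz": [0,0,0],"turn": 8.1},{"gripper": 5,"xyz": [0,0,0],"turn": 8.1},{"gripper": 5,"xyz": [0,0,0],"turn": 8.1},{"gripper": 5,"xyz": [0,0,0],"turn": 8.1},{"gripper": 5,"xyz": [0,0,0],"turn": 8.1},{"gripper": 5,"xyz": [0,0,0],"turn": 8.1}])

```text
t: 11.7
position: [0.488, -0.3041, 0.2468]
eef_rot: [[0.345, 0.938, -0.009], [0.938, -0.345, 0.001], [-0.003, -0.009, -1.0]]
ft_force: [0.2, 0.3, -0.2]
grip_width: 0.0501
```

```bash
python3 - <<'E'
from h import *
plan(.4904,-.3048,.14,68.2)
c=grab('wrist'); p=proj(c,np.array([.4904,-.3048,.1]));print(p)
h=cv2.cvtColor(c['img'],cv2.COLOR_RGB2HSV);m=cv2.inRange(h,(105,150,40),(125,255,255))
k,l,st,ce=cv2.connectedComponentsWithStats(m)
for i in range(1,k):
    if st[i,4]>300: print(st[i],ce[i])
np.save('w6.npy',c['img'])
E
```

```text
t 11.7 pos [ 0.488  -0.3041  0.2468] grip 0.0501 F [ 0.2  0.3 -0.2] Tz [-0.09  0.04 -0.03] q7 0.237
toolx yaw 69.8 tilt z [-0.009  0.001 -1.   ]
shift tool cm [ 0.05  0.34 10.68]
turn deg 1.6
(np.float64(329.26653201585833), np.float64(187.0305201710985))
[ 615   80   25  149 2246] [629.6126447  155.91763134]
[ 126  161   68   64 1851] [150.34359806 189.48676391]
[307 160  31  48 864] [323.42013889 184.24189815]
```

Call:
servo_tool(commands=[{"gripper": 5,"xyz": [0,0.3,3],"turn": 1.6},{"gripper": 5,"xyz": [0,0,3.5],"turn": 0},{"gripper": 5,"xyz": [0,0,3.5],"turn": 0},{"gripper": 5,"xyz": [0,0,3],"turn": 0},{"gripper": 5,"xyz": [0,0,2.4],"turn": 0},{"gripper": 5,"xyz": [0,0,1.1],"turn": 0},{"gripper": 5,"xyz": [0,0,0],"turn": 0},{"gripper": 5,"xyz": [0,0,0],"turn": 0}])

```text
t: 12.55
position: [0.4895, -0.3056, 0.0823]
eef_rot: [[0.365, 0.931, -0.009], [0.931, -0.365, 0.001], [-0.002, -0.008, -1.0]]
ft_force: [-0.3, 0.5, 1.2]
grip_width: 0.0502
```

```bash
python3 - <<'E'
from h import *
plan(.4904,-.3048,.081,68.2)
c=grab('wrist'); save('w6',np.ascontiguousarray(c['img'][130:400,180:470].repeat(2,0).repeat(2,1)))
E
```

```text
t 12.55 pos [ 0.4895 -0.3056  0.0823] grip 0.0502 F [-0.3  0.5  1.2] Tz [-0.06  0.08  0.02] q7 0.28
toolx yaw 68.59 tilt z [-0.009  0.001 -1.   ]
shift tool cm [0.11 0.05 0.13]
turn deg 0.39
```

View pics/w6.png

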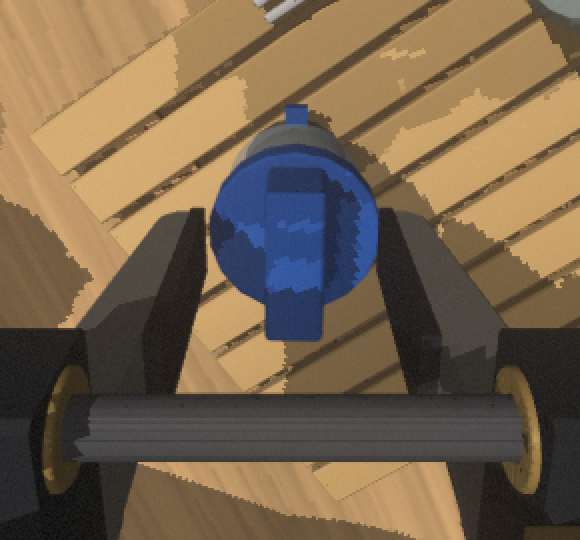

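Call:
servo_tool(commands=[{"gripper": 1,"xyz": [0,0,0],"turn": 0},{"gripper": 1,"xyz": [0,0,0],"turn": 0},{"gripper": 1,"xyz": [0,0,0],"turn": 0},{"gripper": 1,"xyz": [0,0,0],"turn": 0},{"gripper": 1,"xyz": [0,0,0],"turn": 0},{"gripper": 1,"xyz": [0,0,0],"turn": 0},{"gripper": 1,"xyz": [0,0,-1],"turn": 0},{"gripper": 1,"xyz": [0,0,-2],"turn": 0},{"gripper": 1,"xyz": [0,0,-3],"turn": 0},{"gripper": 1,"xyz": [0,0,-3],"turn": 0},{"gripper": 1,"xyz": [0,0,-3],"turn": 0},{"gripper": 1,"xyz": [0,0,-3],"turn": 0},{"gripper": 1,"xyz": [0,0,0],"turn": 0}], newtons=25)

```text
t: 13.9
position: [0.4924, -0.3072, 0.2363]
eef_rot: [[0.366, 0.93, -0.002], [0.93, -0.367, -0.001], [-0.002, -0.001, -1.0]]
ft_force: [-0.4, -0.8, 0.1]
grip_width: 0.0157
```

```bash
python3 - <<'E'
from h import *
plan(.5772,.3085,.23,12)
E
```

```text
t 13.9 pos [ 0.4924 -0.3072  0.2363] grip 0.0157 F [-0.4 -0.8  0.1] Tz [-0.06  0.05 -0.  ] q7 0.222
toolx yaw 68.5 tilt z [-0.002 -0.001 -1.   ]
shift tool cm [ 60.39 -14.67   0.53]
turn deg 56.5
```

Call:
servo_tool(commands=[{"gripper": 1,"xyz": [3.3,-0.8,0],"turn": 0},{"gripper": 1,"xyz": [3.3,-0.8,0],"turn": 0},{"gripper": 1,"xyz": [3.3,-0.8,0],"turn": 0},{"gripper": 1,"xyz": [3.3,-0.8,0],"turn": 0},{"gripper": 1,"xyz": [3.3,-0.8,0],"turn": 0},{"gripper": 1,"xyz": [3.3,-0.8,0],"turn": 0},{"gripper": 1,"xyz": [3.3,-0.8,0],"turn": 0},{"gripper": 1,"xyz": [3.3,-0.8,0],"turn": 0},{"gripper": 1,"xyz": [3.3,-0.8,0],"turn": 0},{"gripper": 1,"xyz": [3.3,-0.8,0],"turn": 0},{"gripper": 1,"xyz": [3.3,-0.8,0],"turn": 0},{"gripper": 1,"xyz": [3.3,-0.8,0],"turn": 0},{"gripper": 1,"xyz": [3.3,-0.8,0],"turn": 0},{"gripper": 1,"xyz": [3.3,-0.8,0],"turn": 0},{"gripper": 1,"xyz": [3.3,-0.8,0],"turn": 0},{"gripper": 1,"xyz": [3.3,-0.8,0],"turn": 0},{"gripper": 1,"xyz": [3.3,-0.8,0],"turn": 0},{"gripper": 1,"xyz": [3.3,-0.8,0],"turn": 0},{"gripper": 1,"xyz": [0,0,0],"turn": 0}])

```text
t: 15.8
position: [0.5719, 0.3057, 0.2305]
eef_rot: [[0.36, 0.933, -0.012], [0.933, -0.36, 0.004], [-0.0, -0.012, -1.0]]
ft_force: [-0.1, 0.4, -1.7]
grip_width: 0.0158
```

Call:
servo_tool(commands=[{"gripper": 1,"xyz": [0,0,0],"turn": -7.7},{"gripper": 1,"xyz": [0,0,0],"turn": -7.7},{"gripper": 1,"xyz": [0,0,0],"turn": -7.7},{"gripper": 1,"xyz": [0,0,0],"turn": -7.7},{"gripper": 1,"xyz": [0,0,0],"turn": -7.7},{"gripper": 1,"xyz": [0,0,0],"turn": -7.7},{"gripper": 1,"xyz": [0,0,0],"turn": -7.7},{"gripper": 1,"xyz": [0,0,0],"turn": -7.7},{"gripper": 1,"xyz": [0,0,0],"turn": -7.7},{"gripper": 1,"xyz": [0,0,0],"turn": -7.7},{"gripper": 1,"xyz": [0,0,0],"turn": -7.7},{"gripper": 1,"xyz": [0,0,0],"turn": -7.7},{"gripper": 1,"xyz": [0,0,0],"turn": -7.7},{"gripper": 1,"xyz": [0,0,0],"turn": -7.7},{"gripper": 1,"xyz": [0,0,0],"turn": -7.7},{"gripper": 1,"xyz": [0,0,0],"turn": -7.7},{"gripper": 1,"xyz": [0,0,0],"turn": 0}])

```text
t: 17.5
position: [0.5736, 0.2985, 0.2311]
eef_rot: [[-0.979, -0.202, -0.011], [-0.203, 0.979, 0.001], [0.01, 0.003, -1.0]]
ft_force: [-0.5, 1.2, -0.4]
grip_width: 0.0157
```

```bash
python3 - <<'E'
from h import *
plan(.5772,.3085,.175,12)
c=grab('wrist'); save('w7',np.ascontiguousarray(c['img'][80:340,180:470].repeat(2,0).repeat(2,1)))
h=cv2.cvtColor(c['img'],cv2.COLOR_RGB2HSV)
# marks: where the mill should be, and where bar tip/cup axis ought to be
s=manip.state();print('tcp px',proj(c,np.array(s['position'])))
for n,lo,hi in (('red',(0,120,60),(3,255,255)),('green',(40,80,40),(85,255,255))):
    k,l,st,ce=cv2.connectedComponentsWithStats(cv2.inRange(h,lo,hi))
    for i in range(1,k):
        if 12<st[i,4]<300: print(n,st[i],ce[i].round(1),onz(c,*ce[i],.0885).round(4))
m=cv2.inRange(h,(105,150,30),(125,255,255));k,l,st,ce=cv2.connectedComponentsWithStats(m)
for i in range(1,k):
    if st[i,4]>20: print('blue',st[i],ce[i].round(1))
E
```

```text
t 17.5 pos [0.5736 0.2985 0.2311] grip 0.0157 F [-0.5  1.2 -0.4] Tz [ 0.03  0.01 -0.01] q7 1.083
toolx yaw -168.32 tilt z [-0.011  0.001 -1.   ]
shift tool cm [-0.61  0.89  5.61]
turn deg -0.32
tcp px (np.float64(323.56015469094916), np.float64(247.89537347460782))
red [286 193  11   5  49] [291.5 194.8] [0.587  0.2678 0.0885]
red [368 192  11   5  54] [373.1 194. ] [0.5693 0.3491 0.0885]
green [357 161  10  10  45] [361.7 165.7] [0.5433 0.3309 0.0885]
blue [321 184  11   8  79] [326.4 187.2]
blue [302 206  61  19 432] [335.1 214.4]
blue [311 226  30  18 426] [325.5 233.7]
blue [356 226  13  23 100] [363.8 236.3]
```

View pics/w7.png

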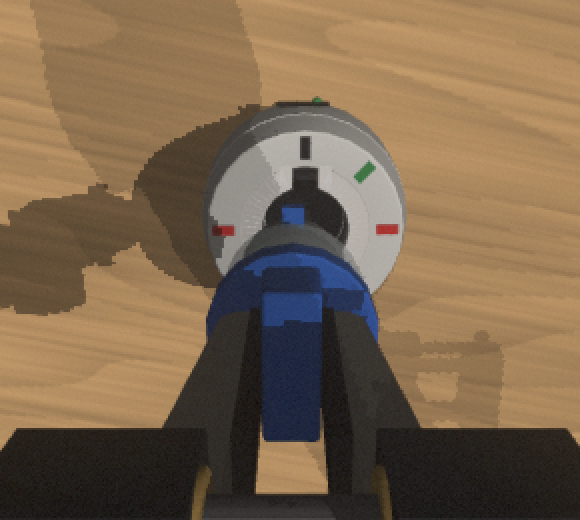

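```bash
python3 - <<'E'
from h import *
s=manip.state();R=np.array(s['eef_rot']);p=np.array(s['position']);c=grab('wrist')
for n,u,v,dz in (('lug',326.4,187.2,-.052),('lugend',326.4,184,-.052),('barfar',326.5,226.5,.018),('barnear',325.5,300,.018)):
    o,d=ray(c,u,v);o=R.T@(o-p);d=R.T@d;q=o+d*(-dz-o[2])/d[2];print(n,(q*1000).round(1))
plan(.578,.3085,.168,12)
E
```

```text
lug [23.2  1.9 52. ]
lugend [25.5  1.9 52. ]
barfar [ 20.4   1.8 -18. ]
barnear [-23.1   1.3 -18. ]
t 17.6 pos [0.5738 0.2988 0.2313] grip 0.0155 F [ 0.6 -0.5 -0.8] Tz [ 0.06 -0.03  0.01] q7 1.08
toolx yaw -168.51 tilt z [-0.01   0.001 -1.   ]
shift tool cm [-0.67  0.84  6.33]
turn deg -0.51
```

Call:
servo_tool(commands=[{"gripper": 1,"xyz": [-0.55,0.72,0],"turn": -0.4},{"gripper": 1,"xyz": [0,0,2.5],"turn": 0},{"gripper": 1,"xyz": [0,0,2.5],"turn": 0},{"gripper": 1,"xyz": [0,0,1.2],"turn": 0},{"gripper": 1,"xyz": [0,0,0],"turn": 0},{"gripper": 1,"xyz": [0,0,0],"turn": 0}])

```text
t: 18.2
position: [0.5776, 0.3086, 0.1705]
eef_rot: [[-0.978, -0.21, -0.009], [-0.21, 0.978, 0.003], [0.008, 0.005, -1.0]]
ft_force: [0.0, -0.3, -0.6]
grip_width: 0.0156
```

```bash
python3 - <<'E'
from h import *
plan(.578,.307,.132,12)
s=manip.state();R=np.array(s['eef_rot']);p=np.array(s['position']);c=grab('wrist')
h=cv2.cvtColor(c['img'],cv2.COLOR_RGB2HSV)
for n,lo,hi in (('red',(0,120,60),(3,255,255)),('green',(40,80,40),(85,255,255))):
    k,l,st,ce=cv2.connectedComponentsWithStats(cv2.inRange(h,lo,hi))
    for i in range(1,k):
        if 12<st[i,4]<300: print(n,st[i],ce[i].round(1),onz(c,*ce[i],.0885).round(4))
m=cv2.inRange(h,(105,150,30),(125,255,255));k,l,st,ce=cv2.connectedComponentsWithStats(m)
for i in range(1,k):
    if st[i,4]>20:
        print('blue',st[i],ce[i].round(1))
E
```

```text
t 18.2 pos [0.5776 0.3086 0.1705] grip 0.0156 F [ 0.  -0.3 -0.6] Tz [ 0.03  0.01 -0.  ] q7 1.058
toolx yaw -167.89 tilt z [-0.009  0.003 -1.   ]
shift tool cm [-0.04 -0.19  3.84]
turn deg 0.11
red [266 205  14   5  58] [272.7 206.9] [0.5873 0.2675 0.0885]
red [367 205  13   5  65] [373. 207.] [0.5698 0.3492 0.0885]
green [354 166  12  13  72] [359.5 172. ] [0.5434 0.3311 0.0885]
blue [321 184  11   8  79] [326.2 187.1]
blue [305 206  56  18 423] [334.2 213.6]
blue [311 225  30  25 459] [325.9 233.7]
blue [355 225  14  24 102] [363.4 236. ]
```

Call:
servo_tool(commands=[{"gripper": 1,"xyz": [0,-0.2,0.5],"turn": 0},{"gripper": 1,"xyz": [0,0,0.5],"turn": 0},{"gripper": 1,"xyz": [0,0,0.5],"turn": 0},{"gripper": 1,"xyz": [0,0,0.5],"turn": 0},{"gripper": 1,"xyz": [0,0,0],"turn": 0}])

```text
t: 18.75
position: [0.5768, 0.3058, 0.1487]
eef_rot: [[-0.978, -0.21, -0.011], [-0.21, 0.978, 0.001], [0.01, 0.004, -1.0]]
ft_force: [-0.5, 0.1, -0.4]
grip_width: 0.0155
```

```bash
python3 - <<'E'
from h import *
plan(.578,.307,.132,12)
E
```

```text
t 18.75 pos [0.5768 0.3058 0.1487] grip 0.0155 F [-0.5  0.1 -0.4] Tz [0.05 0.01 0.  ] q7 1.053
toolx yaw -167.89 tilt z [-0.011  0.001 -1.   ]
shift tool cm [-0.16  0.09  1.67]
turn deg 0.11
```

Call:
servo_tool(commands=[{"gripper": 1,"xyz": [0,0,0.4],"turn": 0},{"gripper": 1,"xyz": [0,0,0.4],"turn": 0},{"gripper": 1,"xyz": [0,0,0.4],"turn": 0},{"gripper": 1,"xyz": [0,0,0],"turn": 0}])

```text
t: 19.15
position: [0.5769, 0.3059, 0.137]
eef_rot: [[-0.978, -0.21, -0.011], [-0.21, 0.978, 0.002], [0.01, 0.004, -1.0]]
ft_force: [-0.5, 1.2, -0.3]
grip_width: 0.0163
```

Call:
servo_tool(commands=[{"gripper": 1,"xyz": [0,0,0.2],"turn": 0},{"gripper": 1,"xyz": [0,0,0.2],"turn": 0},{"gripper": 1,"xyz": [0,0,0.1],"turn": 0},{"gripper": 1,"xyz": [0,0,0],"turn": 0}])

```text
t: 19.55
position: [0.5771, 0.3061, 0.1326]
eef_rot: [[-0.978, -0.21, -0.01], [-0.21, 0.978, 0.002], [0.009, 0.004, -1.0]]
ft_force: [-0.5, -0.3, -0.5]
grip_width: 0.0156
```

```bash
python3 - <<'E'
from h import *
plan(.578,.307,.132,12)
E
```

```text
t 19.55 pos [0.5771 0.3061 0.1326] grip 0.0156 F [-0.5 -0.3 -0.5] Tz [0.07 0.01 0.01] q7 1.046
toolx yaw -167.89 tilt z [-0.01   0.002 -1.   ]
shift tool cm [-0.1   0.07  0.06]
turn deg 0.11
```

Lugs are in the slots; feel for the floor.

Call:
servo_tool(commands=[{"gripper": 1,"xyz": [0,0,0.1],"turn": 0},{"gripper": 1,"xyz": [0,0,0.1],"turn": 0},{"gripper": 1,"xyz": [0,0,0],"turn": 0}])

```text
t: 19.85
position: [0.5773, 0.3064, 0.1315]
eef_rot: [[-0.978, -0.21, -0.009], [-0.21, 0.978, 0.002], [0.008, 0.004, -1.0]]
ft_force: [-2.1, -0.5, 4.1]
grip_width: 0.0155
```

```bash
python3 - <<'E'
from h import *
plan(.578,.307,.132,12)
E
```

```text
t 19.85 pos [0.5773 0.3064 0.1315] grip 0.0155 F [-2.1 -0.5  4.1] Tz [-0.19  0.3  -0.06] q7 1.045
toolx yaw -167.88 tilt z [-0.009  0.002 -1.   ]
shift tool cm [-0.08  0.04 -0.05]
turn deg 0.12
```

Call:
servo_tool(commands=[{"gripper": 1,"xyz": [0,0,0],"turn": 0},{"gripper": 1,"xyz": [0,0,0],"turn": 4},{"gripper": 1,"xyz": [0,0,0],"turn": 4},{"gripper": 1,"xyz": [0,0,0],"turn": 4},{"gripper": 1,"xyz": [0,0,0],"turn": 4},{"gripper": 1,"xyz": [0,0,0],"turn": 4},{"gripper": 1,"xyz": [0,0,0],"turn": 0}], newtons=35)

```text
t: 20.55
position: [0.578, 0.3063, 0.1315]
eef_rot: [[-0.99, 0.137, -0.008], [0.137, 0.991, 0.003], [0.008, 0.002, -1.0]]
ft_force: [0.9, -0.4, 4.7]
grip_width: 0.0159
```

```bash
python3 - <<'E'
from h import *
plan(.578,.307,.132,12-45)
E
```

```text
t 20.55 pos [0.578  0.3063 0.1315] grip 0.0159 F [ 0.9 -0.4  4.7] Tz [-0.18 -0.17  0.02] q7 0.74
toolx yaw 172.1 tilt z [-0.008  0.003 -1.   ]
shift tool cm [ 0.01  0.07 -0.05]
turn deg 25.1
```

Call:
servo_tool(commands=[{"gripper": 1,"xyz": [0,0,0],"turn": 4},{"gripper": 1,"xyz": [0,0,0],"turn": 4},{"gripper": 1,"xyz": [0,0,0],"turn": 4},{"gripper": 1,"xyz": [0,0,0],"turn": 4},{"gripper": 1,"xyz": [0,0,0],"turn": 4},{"gripper": 1,"xyz": [0,0,0],"turn": 3},{"gripper": 1,"xyz": [0,0,0],"turn": 2},{"gripper": 1,"xyz": [0,0,0],"turn": 0},{"gripper": 1,"xyz": [0,0,0],"turn": 0},{"gripper": 1,"xyz": [0,0,0],"turn": 0}])

```text
t: 21.55
position: [0.5778, 0.3064, 0.1314]
eef_rot: [[-0.841, 0.541, -0.008], [0.541, 0.841, 0.003], [0.008, -0.002, -1.0]]
ft_force: [0.8, -0.8, 5.6]
grip_width: 0.016
```

```bash
python3 - <<'E'
from h import *
plan(.578,.307,.132,12-45)
c=grab('wrist');s=grab('side')
a=cv2.resize(c['img'][130:330,240:410],(425,500),interpolation=cv2.INTER_CUBIC)
b=cv2.resize(s['img'][190:270,270:370],(375,300),interpolation=cv2.INTER_CUBIC)
b2=cv2.resize(s['img'][90:190,260:380],(375,200))
save('w9',np.hstack([a,np.vstack([b,b2])]))
E
```

```text
t 21.55 pos [0.5778 0.3064 0.1314] grip 0.016 F [ 0.8 -0.8  5.6] Tz [-0.27 -0.11  0.04] q7 0.359
toolx yaw 147.24 tilt z [-0.008  0.003 -1.   ]
shift tool cm [ 0.02  0.06 -0.06]
turn deg 0.24
```

```bash
python3 - <<'E'
from h import *
c=grab('wrist');s=grab('side');st_=manip.state()
h=cv2.cvtColor(c['img'],cv2.COLOR_RGB2HSV)
for n,lo,hi,z in (('red',(0,120,60),(3,255,255),.0885),('green',(40,80,40),(85,255,255),.0885),('blue',(105,130,30),(125,255,255),.15)):
    k,l,st,ce=cv2.connectedComponentsWithStats(cv2.inRange(h,lo,hi))
    for i in range(1,k):
        if 15<st[i,4]<3000:
            p=onz(c,*ce[i],z); print(n,st[i],p.round(4),'ang about mill',np.degrees(np.arctan2(p[1]-.3085,p[0]-.5781)).round(1))
hs=cv2.cvtColor(s['img'],cv2.COLOR_RGB2HSV)
k,l,st,ce=cv2.connectedComponentsWithStats(cv2.inRange(hs,(4,170,80),(14,255,255)))
for i in range(1,k):
    if st[i,4]>20: print('side orange',st[i],onz(s,*ce[i],.085).round(3))
print([np.round(manip.state()[k],3) for k in ('wrist_torque','ft_force','dq','grip_width')])
E
```

```text
red [361 176  16  15 111] [0.5696 0.3486 0.0885] ang about mill 102.0
green [323 158   7  16 111] [0.5433 0.3303 0.0885] ang about mill 147.9
side orange [317 215  20  19 282] [ 0.562 -0.035  0.085]
[array([-0.221, -0.148,  0.061]), array([ 1.312, -0.401,  6.217]), array([ 0.   , -0.   ,  0.001,  0.   , -0.   ,  0.   , -0.   ]), np.float64(0.015)]
```

```bash
python3 -c "
from h import *
manip.finish_job();plan(.578,.307,.132,-33)"
```

```text
the job is handed in; nothing more can be done
the job is handed in; nothing more can be done
```

The job is handed in at about 21.7 s. The orange cup is in the grey wire basket. The blue cup is fully down in the mill socket, twisted clockwise to the green mark, and still held at a 35 N grip setting.

- **Cup position:** the fingers point at 147.2° against 147.9° measured for the green mark. I estimate the cup angle at about 45°. The wrist felt about 0.04–0.06 N m of back-torque, which matches the spring at the green mark, and the joints were still.
- **Seating:** the tool height was 131 mm, about where the cup's underside meets the socket floor, with about 5 N pressing down.
- **Used cup:** orange was still seen inside the basket in the last side image.
- **Disagreements:** the wrist and top cameras differed by about 5 mm on where the mill is, so I lined the cup up by the wrist camera's own view. The tool was tilted by about 0.5°.
- **Not checked:** the viewer had already reached its limit of 12 pictures, so my last composite was refused and the final checks are numbers only. I did not re-measure the tray items at the end. The moves stayed clear of them, and no force spike showed in the readings. The switch angle itself cannot be read.

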